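Load the sample shuttle and index it to the reading hole

ROBOT

A 7-joint arm with a two-finger parallel gripper is mounted at the origin on a cart in front of the work surface, level with it; the furniture and walls round the work are solid. World frame = base frame: x ahead of the robot, y to its left, z up, the work surface at z = 0. Lengths are in m, angles in rad, forces in N, time in s.
With the tool pointing down it reaches from about 0.4 to 0.85 m from the base axis. Payload 4.4 kg.
Tool frame: the origin (TCP) lies midway between the tips of the shut fingers; the grasp point (between the pads) lies 19 mm behind it (r.grip_depth is the distance from the TCP to the grasp point, in m); z points along the fingers, y is the line along which they close (so a half turn about z gives the same grasp; the last joint's range is limited). The gripper opens to 94 mm and grips with 3 to 60 N. Pads are 16 mm wide; open, the fingers measure 119 mm over their backs; the gripper's body (75 mm by 177 mm) begins 78 mm behind the grasp point.
Start: joints at [1.047, 0.628, 0.038, 1.517, -0.027, 0.996, -0.02], TCP at [0.287, -0.583, 0.205] pointing down, gripper open.
Joint ranges: [-3.06, 3.06], [-0.37, 2.12], [-1.25, 1.32], [0.18, 2.47], [-1.1, 4.24], [0.23, 1.98], [-2.94, 2.94]. Speed limits (rad/s): [2.57, 2.57, 3.14, 3.14, 3.14, 3.14, 3.14].

INTERFACE

Orientations are given as [roll, pitch, yaw] about the fixed x, y, z axes, in that order (R = Rz(yaw) Ry(pitch) Rx(roll)).
In Python, from bench import r gives the robot as it stands.
- The arm moves only by the tool send_rows, never from a script. Its argument "deltas" is a list of rows, each a list of 5 numbers: the shift along the tool's x, y, z in mm, then the turn about the tool's z in rad, then the opening, from -1 (shut) to 1 (fully open), so that 0 is half open. In form: [[dx, dy, dz, turn, jaw], ...]. A call has 1 to 20 rows; each row shifts and turns the commanded pose from where the row before left it, along the tool's axes as they then stand; what a row does not reach is not made up. A row lasts 1/12 s, in which the tool goes at most 41.7 mm and 7.16 degrees, less where a joint would pass 70% of its speed; a pose out of reach is approached as far as the arm can. A call with a gripper value outside its range is refused whole. The fingers move at their own pace and stop on an object; "force" is the grip in N (left out, the last holds). Time passes only in rows, so rows that do not move let the fingers close. It gives the time, the measured TCP pose, the force, the opening and the grip force at its end, in the units of the state.
- r.get_obs(): the state, without advancing time (a new reading comes with each control period).
- r.grab_frame(name): name is "scene" or "top"; returns a dict with "frame" (480x640x3 uint8, blue, green, red), "K" (3x3 intrinsics, pixels), "dist_coeffs" ([k1, k2, p1, p2, k3] as OpenCV has them; the pictures are not rectified), "xyz" and "orientation" of the camera in the world. Camera axes: x right, y down, z forward; pixel columns grow to the right and rows downward; lengths in m; the calibration is good to about 2 mm. A picture is of the moment at which its call begins. There is no depth.
- r.sign_off(): hands the job in; it is judged then, once.
The state is a dict: "t": time; "joint_positions": joint angles; "joint_velocities": joint speeds; "joint_efforts": joint torques, N m; "ee_pos": TCP position; "tool_rot": TCP orientation; "force": force on the tool from outside, world axes, zero at the start; "torque": the same for the moment, N m; "gripper_width": finger opening in m; "grasp_force": force on a finger pad.
Only numpy, scipy, OpenCV 4.12 (cv2) and the standard library are available. Lean on these libraries where they do the work, as an engineer would, in place of code of your own. Each camera call takes 0.05 s, during which the arm holds its last target. There are 200 camera calls.

TASK

Stand the tall glass cylinder upright in the round well of the sliding carriage, fully down, and let go of it. Then pull up the carriage's spring-loaded lock knob, slide the carriage along its rail to the very next hole so that the cylinder comes before the small white sight plate, and let the pin drop fully home there. Finish while still gripping the knob with the pin held home (do not let go at the end); the cylinder stays in the well, and the beaker and the bottle stay standing where they are.

Things in the scene. Friction and masses are not known exactly. Their poses are not given: they have to be found in the camera images.
- tall_vial: tall narrow open glass cylinder, 26 mm in diameter, 118 mm tall, about 50 g, standing upright on the worktop in front of the rail among two other vessels; origin at the centre of its underside, z up along it
- rail: fixed rail: grey bed 80 x 350 x 10 mm, on it an aluminium bar 40 mm wide, top 30 mm above the worktop; origin: centre of the bed's underside; y along the rail in the direction of travel (roughly to the robot's left), x away from the robot, z up. Lock holes in the bar at y = -8, +42, +92 mm. White sight plate, 44 mm wide, top at 110 mm, stands at x = +80, y = -42 mm
- carriage (a joint): travel of the aluminium carriage (60 x 150 mm, deck 42 mm above the worktop) along the rail's +y, in m: 0 at the first hole, where it starts locked (within 1 mm); 0.05 at the next hole, 0.10 at the last. It slides with 1 to 2 N of friction; the pin has about 1.5 mm of play to either side in a hole and locks the carriage while in it
- plunger (a joint): lift of the lock plunger, in m: 0 with the pin home in a hole, 0.018 at the upper stop. A spring pulls it down (about 4 N when home, 8 N at the upper stop). The round-ended 8 mm pin reaches 12 mm into a hole: lift it 13 mm or more to clear. Between holes it rests on the bar at about 0.012; let down over a hole it goes home
- knob_grip (a point): middle of the plunger's black round knob, 26 mm in diameter, 24 mm tall, axis vertical; this point is 84 mm above the worktop with the pin home and rises with the plunger. The steel bush under the knob ends 58 mm above the worktop. The knob is on the carriage's leading end, 84 mm along the rail from the well's axis
- well_mouth (a point): centre of the mouth of the carriage's round grey well, 85 mm above the worktop; bore 30 mm, flared to 38 mm at the rim, outside 49 mm at the rim; moves with the carriage
- well_floor (a point): centre of the well's floor, 43 mm below its mouth, on which the cylinder's underside rests (42 mm above the worktop)
- next_hole (a point): centre of the mouth of the next lock hole, in the bar's top face, where the pin must end (fixed to the rail)
- beaker: bystander: open glass beaker, 45 mm in diameter, 58 mm tall, origin at the centre of its underside
- white_bottle: bystander: small white bottle with a screw cap, 33 mm in diameter, 66 mm tall, origin at the centre of its underside
Mind the look-alikes: they are no part of the job. Of the things that look like the tall_vial, take the one that is farthest to the robot's left at the start.

How it is judged:
By the outcome, as a careful person would: the job done as asked, in the order asked, and still so for the second after the job is handed in, while the arm keeps its last pose, push and grip.
It also fails if it takes over 51 s, if anything falls off the work surface, if the arm or the gripper's body presses on something with over 40 N, if the wrist force passes 120 N, or if a joint passes its speed limit or range.

## Working session

There is one attempt and no reset: what is moved stays moved. The work goes in short steps, Python scripts to look and compute and a tool call to move; the robot and the scene stay as the last step left them, time stands still between calls to the robot, and variables do not carry over. Pictures are saved under pics/ and viewed, at most 10 in all, crops included, and the job is handed in when it is done.

Besides the shell and the picture viewer there is one more tool, called after "Request:" as name(argument=value, ...) on one line, values as JSON. send_rows: Moves the arm, as the interface text tells. Its arguments: {"type":"object","properties":{"deltas":{"type":"array"},"force":{"type":"number"}},"required":["deltas"]}

```bash
mkdir -p pics; ls; python3 - <<'E'
from bench import r
import cv2,numpy as np
for n in("scene","top"):
    f=r.grab_frame(n); cv2.imwrite(f"pics/{n}0.png",f["frame"]); print(n,{k:np.round(v,4).tolist() for k,v in f.items() if k!="frame"})
print(r.get_obs())
E
```

```text
pics
scene {'K': [[514.236, 0.0, 326.1296], [0.0, 514.236, 238.3791], [0.0, 0.0, 1.0]], 'dist_coeffs': [0.0154, 0.0, 0.0, 0.0, 0.0], 'xyz': [-0.0959, 0.5807, 0.5221], 'orientation': [-2.0898, -0.0123, -2.1673]}
top {'K': [[467.8079, 0.0, 324.2047], [0.0, 467.8079, 234.7202], [0.0, 0.0, 1.0]], 'dist_coeffs': [-0.1138, 0.0, 0.0, 0.0, 0.0], 'xyz': [0.3617, 0.165, 0.9169], 'orientation': [-2.9242, 0.0062, -1.5997]}
{'t': 0.1, 'joint_positions': array([ 1.04722629,  0.62921406,  0.0384178 ,  1.51822262, -0.02699625,
        0.9963044 , -0.02001113]), 'joint_velocities': array([ 1.42510191e-03, -1.01866021e-03,  1.23790772e-06, -2.97298961e-03,
       -1.16778238e-03, -1.01820283e-03, -5.46097012e-04]), 'joint_efforts': array([ 2.04549520e-03, -5.50795197e+01,  1.14717621e+00, -1.87119627e+01,
       -5.21468127e-02,  1.91559212e-02,  5.46859189e-05]), 'ee_pos': array([ 0.28705454, -0.58253976,  0.20468574]), 'tool_rot': array([-3.13996112e+00,  5.18779120e-07,  4.57783781e-01]), 'force': array([0.72660593, 0.42381015, 0.12444329]), 'torque': array([-0.02955952, -0.0111814 , -0.00659872]), 'grasp_force': 0.0, 'gripper_width': 0.09421133502763353}
```

View pics/scene0.png

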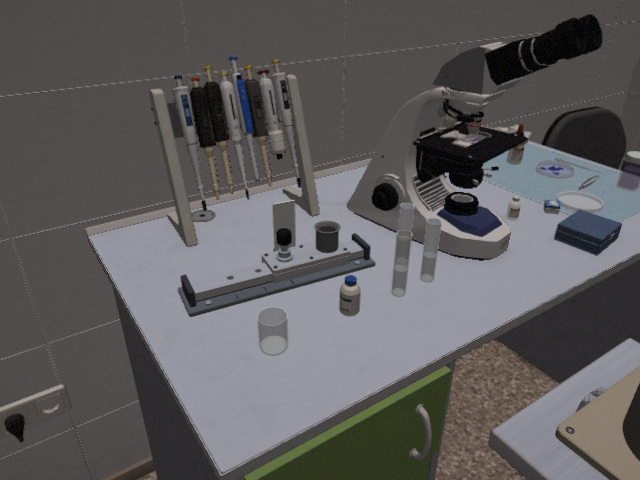

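View pics/top0.png

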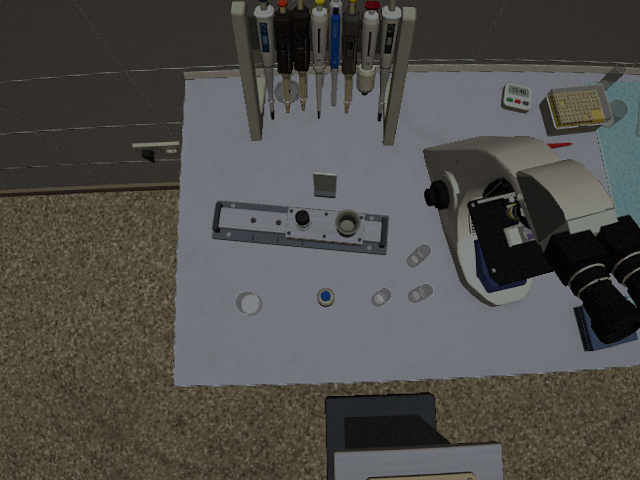

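The scene view shows the rail, with the knob at (284,237) and the well at (327,230). Three cylinders stand around x 400–432. In the top view they are at (381,297), (420,293) and (419,255). The leftmost (+y) one is (381,297), the bottle is (326,297) and the beaker is (249,303).

```bash
cat > h.py <<'E'
import cv2,numpy as np
from scipy.spatial.transform import Rotation as R
from bench import r
def ray(f,uv):
    p=cv2.undistortPoints(np.array([[uv]],float),f["K"],f["dist_coeffs"])[0,0]
    return np.array(f["xyz"]),R.from_euler("xyz",f["orientation"]).as_matrix()@np.array([p[0],p[1],1])
def onz(f,uv,z):
    o,d=ray(f,uv); return np.round(o+d*(z-o[2])/d[2],4)
def proj(f,P):
    m=R.from_euler("xyz",f["orientation"]).as_matrix().T
    return cv2.projectPoints(np.array(P,float).reshape(-1,3),cv2.Rodrigues(m)[0],-m@np.array(f["xyz"]),np.array(f["K"]),np.array(f["dist_coeffs"]))[0].reshape(-1,2)
E
python3 - <<'E'
import cv2
a=cv2.imread("pics/top0.png")[170:330,200:440]; cv2.imwrite("pics/tc.png",cv2.resize(a,(792,528),interpolation=cv2.INTER_CUBIC))
a=cv2.convertScaleAbs(cv2.imread("pics/scene0.png")[190:360,170:450],alpha=1.4); cv2.imwrite("pics/sc.png",cv2.resize(a,(784,476),interpolation=cv2.INTER_CUBIC))
E
```

```text
(no output)
```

View pics/tc.png

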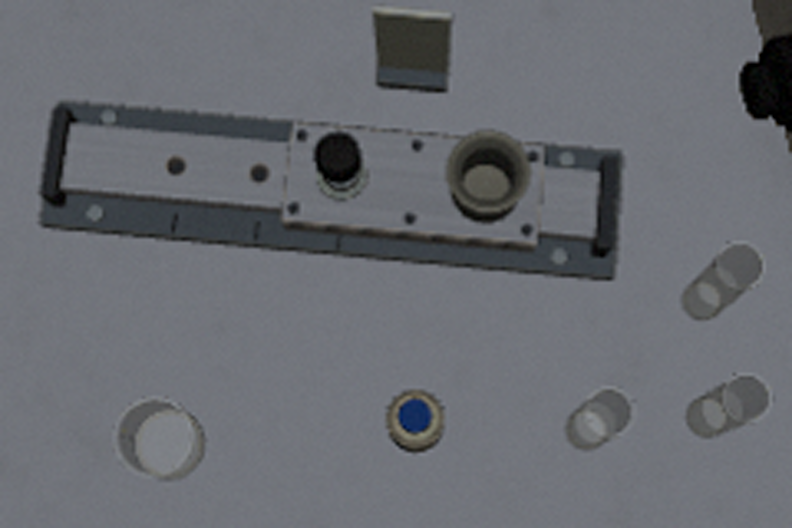

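View pics/sc.png

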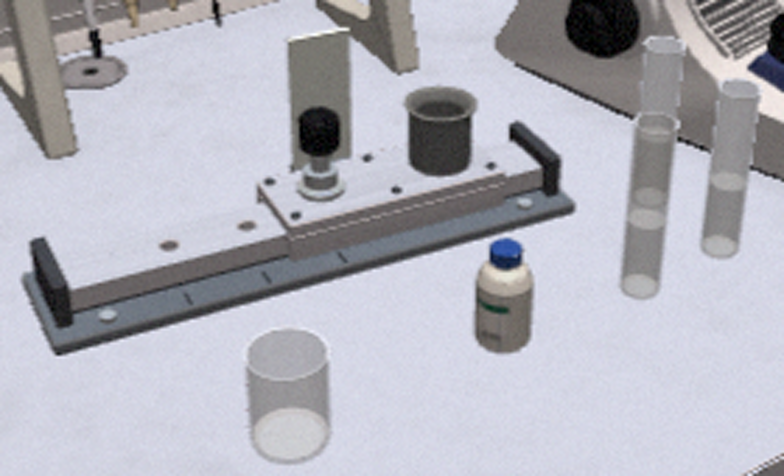

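The crops resolve the features: top crop knob (338,153), well rim (489,172), holes (259,173) and (175,165), and vial base (587,430) with rim (610,408). I'll now compute the positions from both views.

```bash
python3 - <<'E'
from h import *
t=r.grab_frame("top");s=r.grab_frame("scene")
T=lambda x,y:(x/3.3+200-.35,y/3.3+170-.35)
S=lambda x,y:(x/2.8+170-.32,y/2.8+190-.32)
for n,u,z in [("knobtop",(338,152),.096),("wellrim",(489,172),.085),("wellfloor",(487,183),.042),("hole2",(259,173),.03),("hole3",(175,165),.03),("vbase",(587,430),0),("vrim",(611,408),.118),("v2base",(706,418),0),("v2rim",(747,397),.118),("v3base",(701,301),0),("v3rim",(741,264),.118),("bottle",(415,415),.066),("beakrim",(161,437),.058),("bedFL",(41,226),.01),("bedFR",(615,279),.01),("bedBR",(622,150),.01),("bedBL",(55,103),.01)]: print("T",n,onz(t,T(*u),z))
for n,u,z in [("knobtop",(320,116),.096),("wellrim",(441,105),.085),("hole2",(247,226),.03),("hole3",(169,245),.03),("vbase",(640,287),0),("vrim",(656,124),.118),("v2base",(720,246),0),("v2rim",(739,89),.118),("bottle",(506,244),.066),("beakrim",(288,355),.058),("bedFL",(57,353),.0),("bedFR",(575,208),.01)]: print("S",n,onz(s,S(*u),z))
E
```

```text
T knobtop [0.5797 0.204  0.096 ]
T wellrim [0.5686 0.1209 0.085 ]
T wellfloor [0.5727 0.1201 0.042 ]
T hole2 [0.5858 0.2543 0.03  ]
T hole3 [0.5923 0.3044 0.03  ]
T vbase [0.4308 0.0646 0.    ]
T vrim [0.4328 0.0645 0.118 ]
T v2base [ 0.4355 -0.0067  0.    ]
T v2rim [ 0.4361 -0.0067  0.118 ]
T v3base [ 0.5059 -0.0083  0.    ]
T v3rim [ 0.5064 -0.0086  0.118 ]
T bottle [0.437 0.166 0.066]
T beakrim [0.4293 0.3074 0.058 ]
T bedFL [0.562  0.3891 0.01  ]
T bedFR [0.5192 0.0443 0.01  ]
T bedBR [0.5986 0.0355 0.01  ]
T bedBL [0.6393 0.3823 0.01  ]
S knobtop [0.5783 0.2037 0.096 ]
S wellrim [0.5665 0.1221 0.085 ]
S hole2 [0.5852 0.2539 0.03  ]
S hole3 [0.5924 0.3031 0.03  ]
S vbase [0.433  0.0625 0.    ]
S vrim [0.4301 0.0655 0.118 ]
S v2base [ 0.439 -0.011  0.   ]
S v2rim [ 0.4355 -0.0057  0.118 ]
S bottle [0.4392 0.1641 0.066 ]
S beakrim [0.4281 0.3108 0.058 ]
S bedFL [0.5681 0.3869 0.    ]
S bedFR [0.5141 0.0494 0.01  ]
```

```bash
python3 - <<'E'
from h import *
t=r.grab_frame("top");s=r.grab_frame("scene")
def tri(a,b):
    o1,d1=ray(t,a);o2,d2=ray(s,b);A=np.c_[d1,-d2];k=np.linalg.lstsq(A,o2-o1,rcond=None)[0]
    p,q=o1+d1*k[0],o2+d2*k[1];return np.round((p+q)/2,3),round(float(np.linalg.norm(p-q)),3)
print("eyepiece end near",tri((606,335),(583,38)))
print("eyepiece end far",tri((640,300),(592,28)))
print("eyepiece root",tri((560,240),(498,62)))
print("focus knob",tri((432,195),(383,197)))
for p in [(497,303),(460,240),(424,150),(575,345),(635,345),(180,385)]: print(p,onz(t,p,0),onz(t,p,.05))
print("rack feet",onz(t,(255,140),0),onz(t,(390,145),0))
v=cv2.convertScaleAbs(t["frame"][280:480,300:640],alpha=1.3); cv2.imwrite("pics/rb.png",cv2.resize(v,(680,400)))
E
```

```text
eyepiece end near (array([ 0.345, -0.151,  0.408]), 0.014)
eyepiece end far (array([ 0.375, -0.202,  0.412]), 0.03)
eyepiece root (array([ 0.466, -0.134,  0.359]), 0.009)
focus knob (array([ 0.613, -0.041,  0.085]), 0.007)
(497, 303) [ 0.4159 -0.1724  0.    ] [ 0.413 -0.154  0.05 ]
(460, 240) [ 0.5452 -0.1088  0.    ] [ 0.5352 -0.0938  0.05  ]
(424, 150) [ 0.7408 -0.0507  0.    ] [ 0.7202 -0.0389  0.05  ]
(575, 345) [ 0.3256 -0.3254  0.    ] [ 0.3276 -0.2987  0.05  ]
(635, 345) [ 0.3168 -0.4573  0.    ] [ 0.3193 -0.4234  0.05  ]
(180, 385) [0.2774 0.4502 0.    ] [0.282  0.4347 0.05  ]
rack feet [0.7743 0.3056 0.    ] [0.7538 0.0206 0.    ]
```

View pics/rb.png

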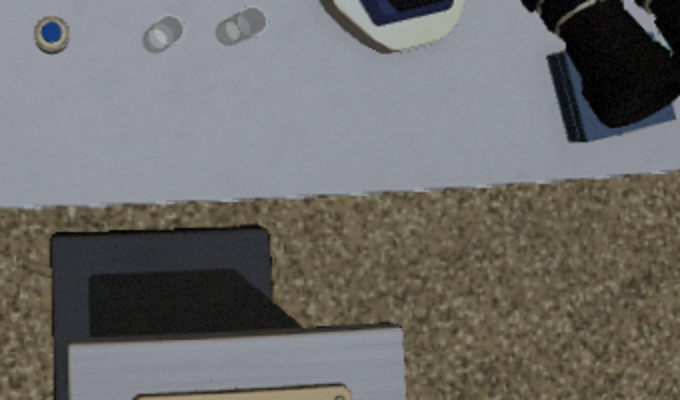

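Both views agree: vial (0.431,0.064), well (0.568,0.121), knob (0.579,0.204), and the rail's direction is about 1.447 rad. The microscope eyepieces stand at z ≈ 0.41 in the swing path, so I'll lift first and pass over them.

Request:
send_rows(deltas=[[0, 0, -36, -0.11, 1], [0, 0, -36, -0.11, 1], [0, 0, -36, -0.11, 1], [0, 0, -36, -0.11, 1], [0, 0, -36, -0.11, 1], [0, 0, -36, -0.11, 1], [0, 0, -36, -0.11, 1], [0, 0, -36, -0.11, 1], [0, 0, -36, -0.11, 1], [0, 0, 0, 0, 1]])

```text
t: 1.13
ee_pos: [0.2881, -0.5845, 0.5372]
tool_rot: [3.133, 0.01, 1.452]
force: [0.0, 0.1, 0.7]
gripper_width: 0.0941
grasp_force: 0.0
```

Request:
send_rows(deltas=[[33, 3, 0, 0, 1], [33, 3, 0, 0, 1], [33, 3, 0, 0, 1], [33, 3, 0, 0, 1], [33, 3, 0, 0, 1], [33, 3, 0, 0, 1], [33, 3, 0, 0, 1], [33, 3, 0, 0, 1], [33, 3, 0, 0, 1], [33, 3, 0, 0, 1], [33, 3, 0, 0, 1], [33, 3, 0, 0, 1], [33, 3, 0, 0, 1], [33, 3, 0, 0, 1], [33, 3, 0, 0, 1], [33, 3, 0, 0, 1], [33, 3, 0, 0, 1], [33, 3, 0, 0, 1], [33, 4, 0, 0, 1], [0, 0, 0, 0, 1]])

```text
t: 2.8
ee_pos: [0.4217, 0.0389, 0.5296]
tool_rot: [3.141, -0.004, 1.458]
force: [-0.5, -0.2, 0.7]
gripper_width: 0.094
grasp_force: 0.0
```

Request:
send_rows(deltas=[[26, 6.5, 0, 0, 1], [0, 0, 40, 0, 1], [0, 0, 40, 0, 1], [0, 0, 40, 0, 1], [0, 0, 40, 0, 1], [0, 0, 40, 0, 1], [0, 0, 40, 0, 1], [0, 0, 40, 0, 1], [0, 0, 40, 0, 1], [0, 0, 20, 0, 1], [0, 0, 0, 0, 1], [0, 0, 0, 0, 1]])

```text
t: 3.8
ee_pos: [0.4311, 0.0569, 0.1893]
tool_rot: [-3.14, 0.0, 1.448]
force: [0.2, -0.0, 1.3]
gripper_width: 0.0939
grasp_force: 0.0
```

```bash
python3 - <<'E'
from h import *
t=r.grab_frame("scene");o=r.get_obs();print(o["ee_pos"],o["tool_rot"],o["joint_positions"])
v=t["frame"][140:360,170:500]; cv2.imwrite("pics/a1.png",cv2.resize(v,(660,440)))
E
```

```text
[0.43221912 0.05721416 0.19035909] [ 3.14047400e+00 -4.36701773e-04  1.44760946e+00] [ 0.24172502  0.39764698 -0.58861012  2.09175263  0.32493056  0.73920706
 -0.67689579]
```

View pics/a1.png

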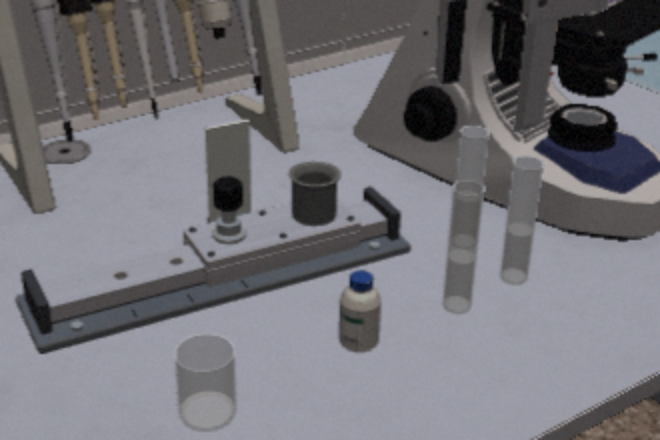

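The fingers hang above the vial, at crop (450,60) and (530,100), one on each side of its rim at (467,185). Next I'll shift 7 mm and go down to the grasp height.

Request:
send_rows(deltas=[[7, -1.4, 0, 0, 1], [0, 0, 25, 0, 1], [0, 0, 25, 0, 1], [0, 0, 25, 0, 1], [0, 0, 25, 0, 1], [0, 0, 19, 0, 1], [0, 0, 0, 0, 1], [0, 0, 0, 0, 1]])

```text
t: 4.52
ee_pos: [0.4318, 0.0648, 0.0713]
tool_rot: [3.14, -0.0, 1.448]
force: [-0.0, -0.3, 0.7]
gripper_width: 0.0942
grasp_force: 0.0
```

Request:
send_rows(deltas=[[0, 0, 0, 0, -0.2], [0, 0, 0, 0, -0.3], [0, 0, 0, 0, -0.4], [0, 0, 0, 0, -0.5], [0, 0, 0, 0, -0.6], [0, 0, 0, 0, -0.7], [0, 0, 0, 0, -0.8], [0, 0, 0, 0, -0.8], [0, 0, 0, 0, -0.8], [0, 0, 0, 0, -0.8]], force=15)

```text
t: 5.35
ee_pos: [0.4309, 0.0642, 0.0704]
tool_rot: [-3.142, 0.0, 1.448]
force: [-0.3, -0.5, -0.2]
gripper_width: 0.0308
grasp_force: 0.0
```

Request:
send_rows(deltas=[[0, 0, 0, 0, -0.8], [0, 0, 0, 0, -0.8], [0, 0, 0, 0, -0.8], [0, 0, 0, 0, -0.8]])

```text
t: 5.68
ee_pos: [0.4309, 0.0642, 0.0704]
tool_rot: [-3.141, 0.0, 1.448]
force: [-0.2, -0.2, -0.1]
gripper_width: 0.0253
grasp_force: 15.0
```

Request:
send_rows(deltas=[[0, 0, -10, 0, -0.8], [0, 0, -20, 0, -0.8], [0, 0, -30, 0, -0.8], [0, 0, -35, 0, -0.8], [0, 0, -25, 0, -0.8], [0, 0, -10, 0, -0.8], [10, 18, 0, 0, -0.8], [12, 22, 0, 0, -0.8], [15, 26, 0, 0, -0.8], [15, 26, 0, 0, -0.8], [12, 22, 0, 0, -0.8], [9.3, 15.3, 0, 0, -0.8], [0, 0, 0, 0, -0.8], [0, 0, 0, 0, -0.8], [0, 0, 0, 0, -0.8]])

```text
t: 6.93
ee_pos: [0.5668, 0.1205, 0.2]
tool_rot: [-3.14, 0.001, 1.448]
force: [0.1, 0.3, -0.2]
gripper_width: 0.0256
grasp_force: 15.0
```

```bash
python3 - <<'E'
from h import *
o=r.get_obs();print(o["ee_pos"],o["tool_rot"],o["gripper_width"],o["grasp_force"])
a=r.grab_frame("scene")["frame"][120:280,240:440];t=r.grab_frame("top")["frame"][170:330,250:450]
cv2.imwrite("pics/b1.png",cv2.convertScaleAbs(np.hstack([cv2.resize(x,(400,320),interpolation=cv2.INTER_CUBIC) for x in(a,t)]),alpha=1.4))
E
```

```text
[0.56677972 0.12051159 0.20004131] [-3.13977172e+00  1.19352797e-03  1.44806464e+00] 0.025629091481723647 14.999997841878212
```

View pics/b1.png

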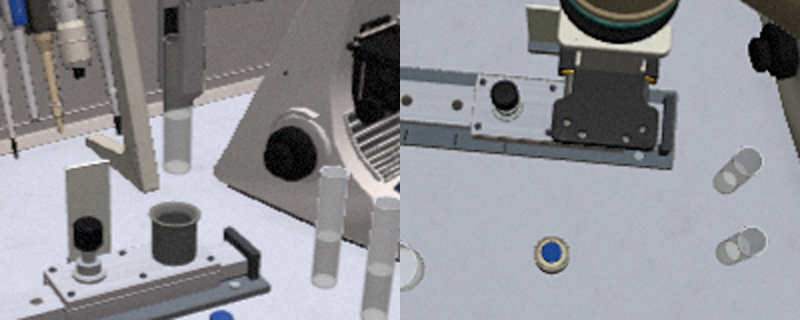

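The scene half shows the vial hanging upright, its underside at crop (177,168), above the well rim at (175,214). The top half is blocked by the hand.

```bash
python3 - <<'E'
from h import *
s=r.grab_frame("scene")
for u,z in [((177,167),.1296),((175.5,214.5),.085)]: print(onz(s,(240+u[0]/2-.25,120+u[1]/2-.25),z))
E
```

```text
[0.5703 0.1179 0.1296]
[0.5667 0.1213 0.085 ]
```

Request:
send_rows(deltas=[[0.6, 1.1, 10, 0, -0.8], [0, 0, 12, 0, -0.8], [0, 0, 10, 0, -0.8], [0, 0, 8, 0, -0.8], [0, 0, 6, 0, -0.8], [0, 0, 4, 0, -0.8], [0, 0, 3, 0, -0.8], [0, 0, 3, 0, -0.8], [0, 0, 0, 0, -0.8]])

```text
t: 7.83
ee_pos: [0.5692, 0.1215, 0.1441]
tool_rot: [-3.141, 0.0, 1.448]
force: [0.3, -0.6, -0.7]
gripper_width: 0.0253
grasp_force: 15.0
```

Request:
send_rows(deltas=[[0, 0, 3, 0, -0.8], [0, 0, 3, 0, -0.8], [0, 0, 3, 0, -0.8], [0, 0, 3, 0, -0.8], [0, 0, 3, 0, -0.8], [0, 0, 0, 0, -0.8]])

```text
t: 8.33
ee_pos: [0.569, 0.1214, 0.1288]
tool_rot: [-3.141, 0.0, 1.448]
force: [0.0, 0.1, -1.0]
gripper_width: 0.0258
grasp_force: 15.0
```

Bottom is at 0.058 inside the bore with negligible force. I'll continue to the floor (TCP ≈ 0.1125).

Request:
send_rows(deltas=[[0, 0, 3, 0, -0.8], [0, 0, 3, 0, -0.8], [0, 0, 3, 0, -0.8], [0, 0, 3, 0, -0.8], [0, 0, 2, 0, -0.8], [0, 0, 2, 0, -0.8], [0, 0, 0, 0, -0.8]])

```text
t: 8.92
ee_pos: [0.5692, 0.1215, 0.113]
tool_rot: [-3.141, 0.0, 1.448]
force: [-0.1, -0.7, -1.3]
gripper_width: 0.0259
grasp_force: 15.0
```

Request:
send_rows(deltas=[[0, 0, 1, 0, -0.8], [0, 0, 1, 0, -0.8], [0, 0, 0, 0, -0.8]])

```text
t: 9.17
ee_pos: [0.5697, 0.1218, 0.1124]
tool_rot: [3.141, -0.0, 1.448]
force: [-1.3, -0.3, 5.7]
gripper_width: 0.0257
grasp_force: 15.0
```

It's seated on the floor. I'll open and lift away.

Request:
send_rows(deltas=[[0, 0, 0, 0, -0.6], [0, 0, 0, 0, -0.4], [0, 0, 0, 0, -0.2], [0, 0, 0, 0, 0.2], [0, 0, 0, 0, 0.4], [0, 0, 0, 0, 0.4], [0, 0, -10, 0, 0.4], [0, 0, -20, 0, 0.4], [0, 0, -25, 0, 0.4], [0, 0, -20, 0, 0.4], [0, 0, -5, 0, 0.4], [0, 0, 0, 0, 0.4]])

```text
t: 10.17
ee_pos: [0.5706, 0.122, 0.1935]
tool_rot: [3.138, -0.001, 1.448]
force: [0.1, 0.5, 0.1]
gripper_width: 0.066
grasp_force: 0.0
```

Request:
send_rows(deltas=[[15, 0, 0, 0, 0.4], [26, -0.5, 0, 0, 0.4], [26, -0.5, 0, 0, 0.4], [16, -0.4, 0, 0, 0.4], [0, 0, 0, 0, 0.4], [0, 0, 0, 0, 0.4]])

```text
t: 10.67
ee_pos: [0.5773, 0.2042, 0.1902]
tool_rot: [-3.14, 0.001, 1.45]
force: [0.1, -0.5, -0.2]
gripper_width: 0.0657
grasp_force: 0.0
```

```bash
python3 - <<'E'
from h import *
o=r.get_obs();print(o["ee_pos"],o["tool_rot"])
f=r.grab_frame("scene");print(proj(f,[[.579,.204,.096],[.5683,.121,.16]]))
a=f["frame"][120:280,220:420]
cv2.imwrite("pics/c1.png",cv2.convertScaleAbs(cv2.resize(a,(600,480),interpolation=cv2.INTER_CUBIC),alpha=1.4))
E
```

```text
[0.57725746 0.20418702 0.19021476] [-3.13964236e+00  1.34322731e-03  1.44963728e+00]
[[283.57685958 230.987697  ]
 [327.69797866 188.0899338 ]]
```

View pics/c1.png

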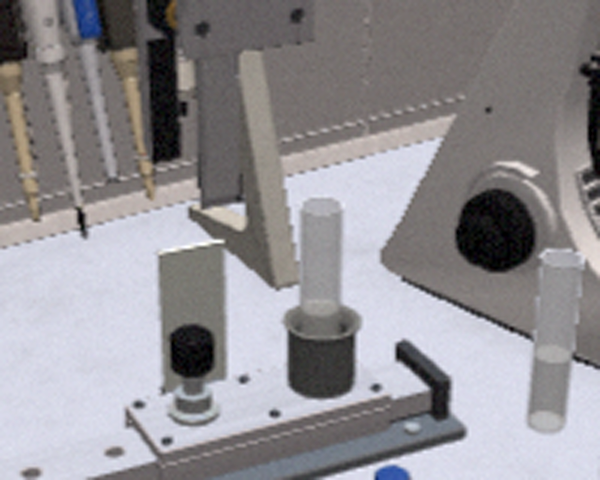

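The vial stands seated in the well, its rim at crop (322,205) matching the predicted 160 mm top. The knob is where expected, at (192,335), so I'll go down on it.

Request:
send_rows(deltas=[[0.6, 2, 20, 0, 0.4], [0, 0, 30, 0, 0.4], [0, 0, 30, 0, 0.4], [0, 0, 25, 0, 0.4], [0, 0, 12, 0, 0.4], [0, 0, 7, 0, 0.4], [0, 0, 0, 0, 0.4], [0, 0, 0, 0, 0.2]])

```text
t: 11.38
ee_pos: [0.581, 0.2042, 0.0683]
tool_rot: [3.141, -0.0, 1.447]
force: [0.7, 0.8, 0.8]
gripper_width: 0.0624
grasp_force: 0.0
```

Request:
send_rows(deltas=[[0, -1, 2.5, 0, 0], [0, 0, 0, 0, -0.2], [0, 0, 0, 0, -0.3], [0, 0, 0, 0, -0.4], [0, 0, 0, 0, -0.5], [0, 0, 0, 0, -0.6], [0, 0, 0, 0, -0.7], [0, 0, 0, 0, -0.8], [0, 0, 0, 0, -0.8], [0, 0, 0, 0, -0.8], [0, 0, 0, 0, -0.8]], force=30)

```text
t: 12.3
ee_pos: [0.5801, 0.2046, 0.0654]
tool_rot: [3.14, -0.001, 1.448]
force: [2.4, -0.9, 3.3]
gripper_width: 0.0247
grasp_force: 30.0
```

Request:
send_rows(deltas=[[0, 0, -4, 0, -0.8], [0, 0, -4, 0, -0.8], [0, 0, -4, 0, -0.8], [0, 0, -3.5, 0, -0.8], [0, 0, 0, 0, -0.8], [0, 0, 0, 0, -0.8]], force=40)

```text
t: 12.8
ee_pos: [0.58, 0.2043, 0.0798]
tool_rot: [3.141, -0.0, 1.448]
force: [6.0, 0.5, -7.4]
gripper_width: 0.0249
grasp_force: 40.0
```

Request:
send_rows(deltas=[[0, 1, -1.5, 0, -0.8], [2, 0, 0, 0, -0.8], [5, 0, 0, 0, -0.8], [6, 0, 0, 0, -0.8], [6, 0, 0, 0, -0.8], [6, 0, 0, 0, -0.8], [6, 0, 0, 0, -0.8], [6, 0, 0, 0, -0.8], [6, 0, 0, 0, -0.8], [4, 0, 0, 0, -0.8], [2, 0, 0, 0, -0.8], [1, 0, 0, 0, -0.8], [0, 0, 0, 0, -0.8], [0, 0, 0, 0, -0.8]])

```text
t: 13.97
ee_pos: [0.5864, 0.2547, 0.0821]
tool_rot: [3.142, -0.001, 1.448]
force: [5.0, 0.7, -8.3]
gripper_width: 0.025
grasp_force: 40.0
```

Request:
send_rows(deltas=[[-0.5, 0, 0, 0, -0.8], [0, 0, 3, 0, -0.8], [0, 0, 3, 0, -0.8], [0, 0, 3, 0, -0.8], [0, 0, 3, 0, -0.8], [0, 0, 2, 0, -0.8], [0, 0, 0, 0, -0.8], [0, 0, 0, 0, -0.8]])

```text
t: 14.63
ee_pos: [0.5863, 0.2537, 0.068]
tool_rot: [-3.142, -0.0, 1.448]
force: [2.2, 1.0, -4.1]
gripper_width: 0.0247
grasp_force: 40.0
```

Request:
send_rows(deltas=[[0, 0, 1.5, 0, -0.8], [0, 0, 1, 0, -0.8], [0, 0, 1, 0, -0.8], [0, 0, 0, 0, -0.8], [0, 0, 0, 0, -0.8], [0, 0, 0, 0, -0.8]])

```text
t: 15.13
ee_pos: [0.5864, 0.2537, 0.0654]
tool_rot: [3.141, -0.0, 1.448]
force: [-1.1, -0.6, 6.7]
gripper_width: 0.0246
grasp_force: 40.0
```

Same height as at the first hole, and it's now pressing on the stop with 7 N, so the pin is home. A last look before handing in.

```bash
python3 - <<'E'
from h import *
o=r.get_obs();print(o["ee_pos"],o["force"])
f=r.grab_frame("scene");print(proj(f,[[.5856-.0104,.254-.0833,.16]]))
a=f["frame"][140:360,170:470]
cv2.imwrite("pics/d1.png",cv2.convertScaleAbs(cv2.resize(a,(750,550),interpolation=cv2.INTER_CUBIC),alpha=1.4))
E
```

```text
[0.58637557 0.25373258 0.06536303] [-1.13745606 -0.61501832  6.67620655]
[[300.87419522 193.23779486]]
```

View pics/d1.png

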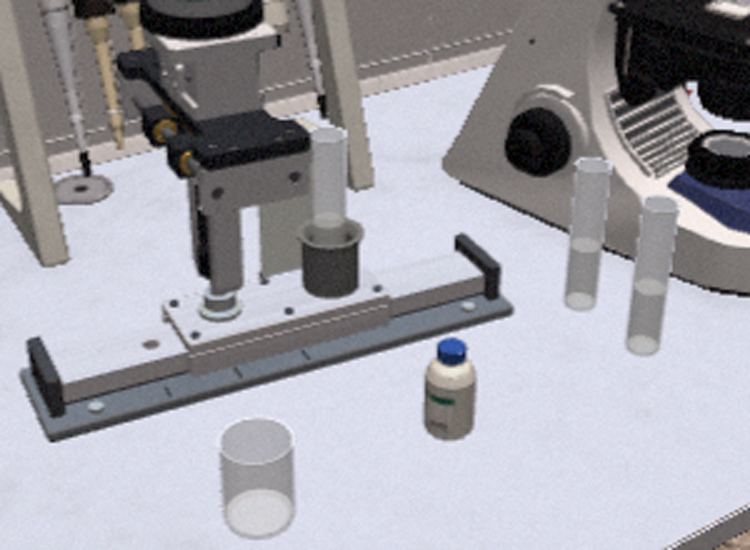

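The carriage is at the second hole, with only the last one visible ahead at (150,344). The vial is upright in the well at (328,135), in front of the sight plate, and the beaker and bottle are untouched.

```bash
python3 -c "
from bench import r
print(r.sign_off())"
```

```text
the job is handed in; nothing more can be done
None
```

I handed the job in at about 15 s: the leftmost cylinder stands fully down in the well, the carriage is locked at the next hole in front of the sight plate, and the gripper still holds the knob with the pin home; the beaker and bottle were not touched.

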